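Draw a heat-spreader plate out over the tray edge and seat it on the cooling saddle

ROBOT

A 6-joint arm with a two-finger parallel gripper is mounted at the origin on the work surface. World frame = base frame: x ahead of the robot, y to its left, z up, the work surface at z = 0. Lengths are in m, angles in degrees, forces in N, time in s.
With the tool pointing down it reaches from about 0.25 to 0.725 m from the base axis. Payload 9.7 kg.
Tool frame: the origin (TCP) lies midway between the tips of the shut fingers; the grasp point (between the pads) lies 19 mm behind it (bot.hold_point_z is the distance from the TCP to the grasp point, in m); z points along the fingers, y is the line along which they close (so a half turn about z gives the same grasp; the last joint's range is limited). The gripper opens to 85 mm and grips with 20 to 120 N. Pads are 22 mm wide; open, the fingers measure 114 mm over their backs; the gripper's body (76 mm by 85 mm) begins 54 mm behind the grasp point. The pads swing forward as they close: fully open they stand 13 mm farther back than shut.
Start: joints at [-67.895, 4.979, 10.078, 95.1, 0, 90], TCP at [0.207, -0.51, 0.231] pointing down, gripper open.
Joint ranges: [-179.16, 179.16], [-48.56, 103.87], [-65.8, 70.77], [-126.05, 130.52], [-82.76, 87.17], [-180, 180]. Speed limits (degrees/s): [127.2, 127.2, 147.25, 180, 180, 180].

INTERFACE

Orientations are given as [roll, pitch, yaw] about the fixed x, y, z axes, in that order (R = Rz(yaw) Ry(pitch) Rx(roll)).
In Python, from workcell import bot gives the robot as it stands.
- The arm moves only by the tool play_rows, never from a script. Its argument "steps" is a list that holds one entry, the list of rows, each a list of 4 numbers: the shift along the tool's x, y, z in m, then the turn about the tool's z in rad. In form: [[[tx, ty, tz, yaw], ...]]. A call has exactly 5 rows; each row shifts and turns the commanded pose from where the row before left it, along the tool's axes as they then stand; what a row does not reach is not made up. A row lasts 1/12 s, in which the tool goes at most 41.7 mm and 7.16 degrees, less where a joint would pass 70% of its speed; a pose out of reach is approached as far as the arm can. A call is refused whole if a number of a shift passes 0.0417 or a number of a turn 0.125, either way. A call with a gripper value outside its range is refused whole. "gripper" is the finger opening in m, from 0 to 0.0854, set as the call begins (left out, the last holds). The fingers move at their own pace and stop on an object; "squeeze" is the grip in N (left out, the last holds). Time passes only in rows, so rows that do not move let the fingers close, or fill a call up. It gives the time, the measured TCP pose, the force, the opening and the grip force at its end, in the units of the state.
- bot.get_obs(): the state, without advancing time (a new reading comes with each control period).
- bot.camera(name): name is "scene" or "top"; returns a dict with "img" (480x640x3 uint8, blue, green, red), "vfov" (degrees; the focal length in pixels is half the picture's height over the tangent of half this angle, whatever the lens; pixels are square), "cx", "cy" (the principal point, pixels), "D" ([k1, k2, p1, p2, k3] as OpenCV has them; the pictures are not rectified), "xyz" and "attitude" of the camera in the world. Camera axes: x right, y down, z forward; pixel columns grow to the right and rows downward; lengths in m; the calibration is good to about 2 mm. A picture is of the moment at which its call begins. There is no depth.
- bot.job_done(): hands the job in; it is judged then, once.
The state is a dict: "time": time; "q": joint angles; "qd": joint speeds; "joint_efforts": joint torques, N m; "ee_pos": TCP position; "tcp_rot": TCP orientation; "wrist_force": force on the tool from outside, world axes, zero at the start; "torque": the same for the moment, N m; "opening": finger opening in m; "grasp_force": force on a finger pad.
Only numpy, scipy, OpenCV 4.12 (cv2) and the standard library are available. Lean on these libraries where they do the work, as an engineer would, in place of code of your own. Each camera call takes 0.05 s, during which the arm holds its last target. There are 200 camera calls.

TASK

The thin aluminium heat-spreader plate lies in a low-lipped raised tray where it cannot be gripped: press lightly on its top (its face marks above 25 N) and slide it out over the tray's open edge until about a third of its length overhangs, still lying flat. Then grip the overhanging end by its two long sides, lift the plate off without letting it drop onto the bench, and lay it flat and straight along the finned cooling saddle, its leading end pushed gently (under 25 N) up against the saddle's upright stop. Let go, and leave the other things on the bench where they are.

Things in the scene. Friction and masses are not known exactly. Their poses are not given: they have to be found in the camera images.
- plate_center (a point): flat bare aluminium plate, 120 (its x) x 50 (y) x 3 mm (z), 35 to 70 g; the point is its centre, half-way up. It starts flat in the tray, long side along the tray's x, 2 to 10 mm off the tray's back lip; its -x end faces the open edge, 25 to 33 mm inside it. A fingertip pressed on it with some 5 to 15 N and moved carries it along.
- tray_edge (a point): middle of the raised tray's open edge, on the tray floor, 60 mm above the bench. x points from the open edge inwards to the back lip, y along the edge, z up. In front of the edge is free air down to the bench. The plate tips off if more than half of it overhangs.
- tray: raised dark steel tray fixed to the bench, axes as at its edge point; origin on the bench under the deck's middle, 80 mm in from the open edge. Floor 155 mm deep and 60 mm wide; lips 6 mm high and 5 to 6 mm thick along both sides and the back, none at the open edge; outer width 72 mm. Deck 8 mm thick, on four legs at least 25 mm inside the edge.
- saddle_stop (a point): the middle of the foot of the upright stop's face on the cooling saddle, at the level of the saddle's flat top, 55 mm above the bench. x points along the saddle into the stop, y across, z up. The seated plate lies along x, one end against the stop, its other end overhanging the saddle's open end by 40 mm.
- saddle: cooling saddle: aluminium finned block fixed to the bench on a black base board 120 x 90 x 8 mm, axes as at the stop point; origin on the bench under the middle of the flat top, which is 80 mm long (x) and 42 mm wide (y). The stop at its +x end is 42 mm wide and stands 12 mm above the top.
- screwdriver: screwdriver lying on the bench, 170 mm long, under 30 mm high (bystander); origin at the middle of its underside
- terminal: small green terminal block 16 x 44 x 14 mm (bystander); origin at the middle of its underside
- finblock: copper finned heat sink 60 x 60 x 30 mm (bystander); origin at the middle of its underside
- jar: clear jar with a black cap, 56 mm across, 70 mm high (bystander); origin at the middle of its underside
- reel: black plastic ring 70 mm across, 18 mm high (bystander); origin at the middle of its underside
- board: green circuit board 120 x 75 mm lying flat, parts on it up to 14 mm high (bystander); origin at the middle of its underside
- mug: white mug 80 mm across, 90 mm high (bystander); origin at the middle of its underside
- brick: black power brick 120 x 55 x 32 mm (bystander); origin at the middle of its underside

How it is judged:
By the outcome, as a careful person would: the job done as asked, in the order asked, and still so for the second after the job is handed in, with the robot touching nothing.
It also fails if it takes over 72 s, if anything falls off the work surface, if the arm or the gripper's body presses on something with over 40 N, if the wrist force passes 120 N, or if a joint passes its speed limit or range.

## Working session

There is one attempt and no reset: what is moved stays moved. The work goes in short steps, Python scripts to look and compute and a tool call to move; the robot and the scene stay as the last step left them, time stands still between calls to the robot, and variables do not carry over. Pictures are saved under pics/ and viewed, at most 10 in all, crops included, and the job is handed in when it is done.

Besides the shell and the picture viewer there is one more tool, called after "Call:" by a JSON object that holds its "method" and its "body". play_rows: Moves the arm, as the interface text tells. Its arguments: {"type":"object","properties":{"steps":{"type":"array","items":{"type":"array","items":{"type":"array","items":{"type":"number"}}}},"gripper":{"type":"number"},"squeeze":{"type":"number"}},"required":["steps"]}

```bash
mkdir -p pics; ls; cat > h.py <<'E'
import numpy as np,cv2
from scipy.spatial.transform import Rotation as Ro
from workcell import bot
def shot(n,f=None):
    c=bot.camera(n)
    if f: cv2.imwrite('pics/'+f,c['img'])
    return c
def KD(c):
    f=240/np.tan(np.radians(c['vfov']/2))
    return np.array([[f,0,c['cx']],[0,f,c['cy']],[0,0,1.]]),np.array(c['D'],float)
def RT(c):
    return Ro.from_euler('xyz',c['attitude'],degrees=True).as_matrix(),np.array(c['xyz'])
def ray(c,px,z):
    K,D=KD(c);R,t=RT(c)
    u=cv2.undistortPoints(np.array(px,float).reshape(-1,1,2),K,D).reshape(-1,2)
    d=np.c_[u,np.ones(len(u))]@R.T
    return t+d*((z-t[2])/d[:,2])[:,None]
def proj(c,P):
    K,D=KD(c);R,t=RT(c)
    p=(np.atleast_2d(P)-t)@R
    return cv2.projectPoints(p,np.zeros(3),np.zeros(3),K,D)[0].reshape(-1,2)
E
python3 - <<'E'
from h import *
for n in('scene','top'):
    c=shot(n,n+'0.png'); print(n,{k:c[k] for k in c if k!='img'})
print(bot.get_obs())
E
```

```text
pics
scene {'vfov': 50.91602335691811, 'cx': 316.16937635147406, 'cy': 245.09126464944686, 'D': array([0.03963908, 0.        , 0.        , 0.        , 0.        ]), 'xyz': array([ 1.11902993, -0.3354368 ,  0.99544113]), 'attitude': array([-145.83732012,    0.91519612,   55.06459491])}
top {'vfov': 44.46208720965227, 'cx': 318.25930022523477, 'cy': 251.90102831718454, 'D': array([-0.07620273,  0.        ,  0.        ,  0.        ,  0.        ]), 'xyz': array([0.34705471, 0.00760412, 1.60506497]), 'attitude': array([-171.22444626,   -0.72936012,  -90.72395355])}
{'time': 0.1, 'q': array([-6.78951693e+01,  5.00860856e+00,  1.00397141e+01,  9.51006338e+01,
        3.30278451e-04,  8.99991465e+01]), 'qd': array([ 0.04009111, -0.02392759,  0.14721194,  0.03163312, -0.06327742,
        0.08552621]), 'joint_efforts': array([-6.71907765e-04, -5.21557224e+01,  4.65655231e+01,  1.59023440e-02,
       -5.44553203e-06,  1.44060942e-05]), 'ee_pos': array([ 0.20688933, -0.50937941,  0.23065409]), 'tcp_rot': array([-1.79930472e+02, -3.31313979e-04,  2.21056838e+01]), 'wrist_force': array([-0.67469603,  0.36239825,  0.36943907]), 'torque': array([-0.0015236 ,  0.00851311,  0.00551699]), 'grasp_force': 0.0, 'opening': 0.08504414831837404}
```

View pics/top0.png

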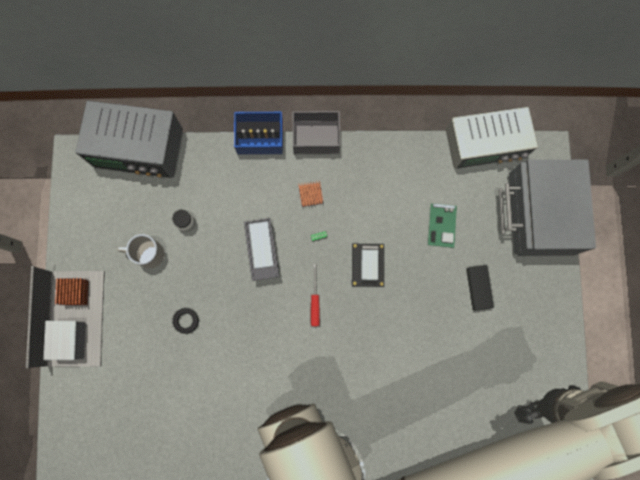

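View pics/scene0.png

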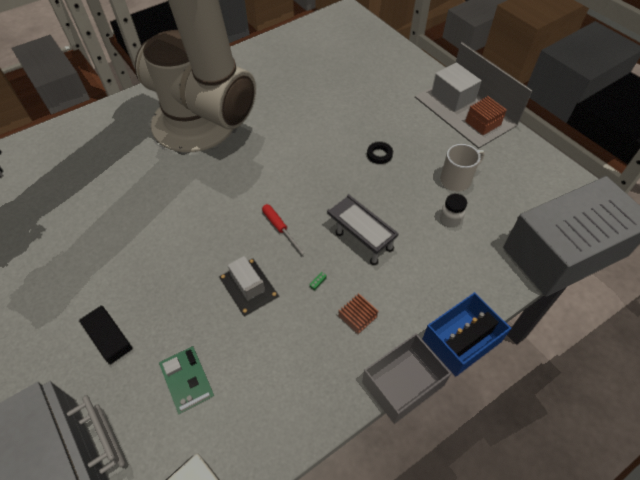

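The top view shows the tray at (262,250), with its plate offset so the open edge is the bottom, robot-side end at (268,280). The saddle is at (368,264) and the screwdriver at (315,300). Next I'll take enlarged crops.

```bash
python3 - <<'E'
import cv2,numpy as np
t=cv2.imread('pics/top0.png');s=cv2.imread('pics/scene0.png')
def cr(i,x,y,w,h): return cv2.resize(i[y:y+h,x:x+w],(400,300),interpolation=cv2.INTER_CUBIC)
a=np.vstack([np.hstack([cr(t,212,212,104,78),cr(t,326,228,104,78)]),np.hstack([cr(s,310,185,104,78),cr(s,198,240,104,78)])])
cv2.imwrite('pics/crop.png',a)
E
```

```text
(no output)
```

View pics/crop.png

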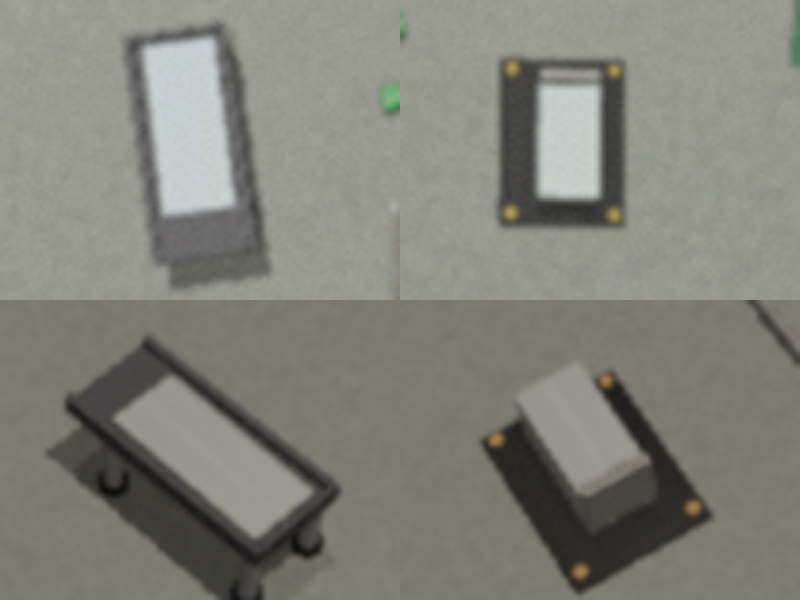

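The crops show the plate with the dark tray floor exposed at the robot-side end, so that end is the open edge. The saddle's stop is the thin strip at its far (+x) end, at about (368,247) in the top picture.

```bash
cat > m.py <<'E'
from h import *
def rect(c,box,thr,z,dark=False):
    x,y,w,h=box;g=cv2.cvtColor(c['img'],cv2.COLOR_BGR2GRAY)[y:y+h,x:x+w]
    s=6;g=cv2.resize(g,None,fx=s,fy=s,interpolation=cv2.INTER_CUBIC)
    m=((g<thr) if dark else (g>thr)).astype(np.uint8)
    k=max(cv2.findContours(m,0,2)[0],key=cv2.contourArea).reshape(-1,2)
    p=(k+.5)/s-.5+[x,y]
    P=ray(c,p,z)
    r=cv2.minAreaRect((P[:,:2]*1000).astype(np.float32))
    return r,cv2.boxPoints(r).round(1).tolist()
E
python3 - <<'E'
from m import *
c=shot('top')
g=cv2.cvtColor(c['img'],cv2.COLOR_BGR2GRAY)
print(g[245,240:285].tolist());print(g[262,345:390].tolist());print(g[238:290,368].tolist());print(g[210:292,264].tolist())
print('plate',rect(c,(245,215,35,60),165,.063))
print('sadtop',rect(c,(358,246,22,38),165,.055))
print('board',rect(c,(345,235,46,60),110,.008,True))
E
```

```text
[151, 150, 150, 150, 151, 155, 142, 126, 100, 86, 111, 151, 190, 204, 204, 204, 204, 204, 205, 203, 205, 202, 204, 202, 202, 205, 202, 204, 205, 197, 166, 126, 107, 96, 83, 90, 112, 142, 156, 152, 149, 149, 150, 154, 153]
[149, 148, 149, 153, 155, 150, 133, 89, 66, 69, 67, 67, 66, 68, 69, 84, 127, 174, 195, 204, 201, 201, 202, 202, 199, 203, 203, 201, 201, 200, 203, 196, 168, 111, 70, 65, 67, 66, 79, 111, 144, 150, 153, 150, 149]
[154, 152, 153, 155, 148, 121, 83, 102, 141, 151, 133, 127, 168, 197, 202, 203, 199, 203, 202, 201, 200, 199, 204, 200, 202, 201, 203, 203, 201, 201, 201, 203, 200, 202, 200, 201, 200, 203, 203, 202, 190, 147, 89, 56, 53, 55, 58, 67, 89, 125, 146, 148]
[157, 155, 153, 160, 163, 160, 158, 156, 139, 113, 100, 126, 173, 198, 207, 201, 203, 204, 201, 205, 203, 204, 203, 204, 205, 204, 204, 204, 203, 202, 205, 202, 202, 204, 206, 202, 204, 204, 203, 203, 200, 202, 204, 204, 202, 202, 203, 205, 200, 204, 204, 203, 202, 202, 203, 198, 170, 130, 111, 109, 107, 108, 107, 105, 108, 106, 108, 104, 100, 97, 98, 101, 100, 97, 100, 110, 131, 147, 151, 149, 155, 152]
plate (((606.8592529296875, 138.2178955078125), (119.41789245605469, 50.04196548461914), 7.159784317016602), [[544.5, 155.60000610351562], [550.7000122070312, 106.0], [669.2000122070312, 120.80000305175781], [663.0, 170.5]])
sadtop (((551.3633422851562, -151.39666748046875), (40.5901985168457, 77.84778594970703), 88.41389465332031), [[511.8999938964844, -170.60000610351562], [589.7000122070312, -172.8000030517578], [590.7999877929688, -132.1999969482422], [513.0, -130.0]])
board (((555.98828125, -151.05148315429688), (90.59210968017578, 121.15191650390625), 88.4681625366211), [[494.20001220703125, -194.6999969482422], [615.2999877929688, -198.0], [617.7999877929688, -107.4000015258789], [496.6000061035156, -104.19999694824219]])
```

Call:
{"method": "play_rows", "body": {"steps": [[[0,0,0,0.087],[0,0,0,0.087],[0,0,0,0.087],[0,0,0,0],[0,0,0,0]]], "gripper": 0, "squeeze": 40}}

```text
time: 0.57
ee_pos: [0.207, -0.5095, 0.2311]
tcp_rot: [-180.0, 0.0, 7.3]
wrist_force: [-0.1, 0.1, 1.0]
opening: 0.0257
grasp_force: 0.0
```

Call:
{"method": "play_rows", "body": {"steps": [[[0.0194,-0.0237,0,0],[0.0194,-0.0237,0,0],[0.0194,-0.0237,0,0],[0.0194,-0.0237,0,0],[0.0194,-0.0237,0,0]]]}}

```text
time: 0.98
ee_pos: [0.2889, -0.3787, 0.2312]
tcp_rot: [-180.0, -0.0, 7.3]
wrist_force: [0.0, -0.7, 1.0]
opening: -0.0002
grasp_force: 0.0
```

```bash
python3 - <<'E'
from m import *
c=shot('top'); print(ray(c,[(266.6,278.6)],.060)); 
# edge profile along plate axis
ct=np.array([.60686,.13822]);a=np.radians(7.16);u=np.array([np.cos(a),np.sin(a)]);v=np.array([-u[1],u[0]])
g=cv2.cvtColor(c['img'],cv2.COLOR_BGR2GRAY).astype(np.float32)
for off in(-.02,0,.02):
    d=np.arange(.056,.104,.002);P=np.array([[*(ct-u*x+v*off),.06] for x in d]);q=proj(c,P).astype(np.float32)
    print(off,[(round(x*1000),int(b)) for x,b in zip(d,cv2.remap(g,q[:,0],q[:,1],1).ravel())])
for x in (0,.04):
    d=np.arange(-.045,.046,.003);P=np.array([[*(ct+u*x+v*o),.066] for o in d]);q=proj(c,P).astype(np.float32)
    print(x,[(round(o*1000),int(b)) for o,b in zip(d,cv2.remap(g,q[:,0],q[:,1],1).ravel())])
E
```

```text
[[0.51537924 0.12236839 0.06      ]]
-0.02 [(56, 195), (58, 176), (60, 146), (62, 122), (64, 108), (66, 105), (68, 107), (70, 108), (72, 108), (74, 107), (76, 107), (78, 108), (80, 109), (82, 109), (84, 108), (86, 106), (88, 102), (90, 98), (92, 95), (94, 94), (96, 97), (98, 97), (100, 97), (102, 98)]
0 [(56, 195), (58, 178), (60, 150), (62, 127), (64, 111), (66, 109), (68, 108), (70, 108), (72, 108), (74, 108), (76, 109), (78, 110), (80, 110), (82, 109), (84, 108), (86, 107), (88, 108), (90, 102), (92, 100), (94, 100), (96, 99), (98, 98), (100, 99), (102, 99)]
0.02 [(56, 194), (58, 172), (60, 145), (62, 125), (64, 112), (66, 107), (68, 107), (70, 108), (72, 108), (74, 108), (76, 109), (78, 110), (80, 109), (82, 107), (84, 108), (86, 108), (88, 104), (90, 100), (92, 97), (94, 96), (96, 97), (98, 98), (100, 98), (102, 98)]
0 [(-45, 149), (-42, 126), (-39, 94), (-36, 87), (-33, 100), (-30, 111), (-27, 133), (-24, 174), (-21, 200), (-18, 206), (-15, 205), (-12, 205), (-9, 205), (-6, 205), (-3, 206), (0, 204), (3, 204), (6, 206), (9, 204), (12, 206), (15, 205), (18, 205), (21, 201), (24, 175), (27, 127), (30, 94), (33, 100), (36, 127), (39, 148), (42, 155), (45, 155)]
0.04 [(-45, 153), (-42, 136), (-39, 103), (-36, 86), (-33, 98), (-30, 106), (-27, 128), (-24, 172), (-21, 198), (-18, 204), (-15, 205), (-12, 205), (-9, 206), (-6, 206), (-3, 206), (0, 205), (3, 205), (6, 207), (9, 206), (12, 204), (15, 206), (18, 208), (21, 202), (24, 176), (27, 127), (30, 96), (33, 95), (36, 116), (39, 142), (42, 154), (45, 159)]
```

Call:
{"method": "play_rows", "body": {"steps": [[[0.0194,-0.0237,0,0],[0.0194,-0.0237,0,0],[0.0194,-0.0237,0,0],[0.0194,-0.0237,0,0],[0.0194,-0.0237,0,0]]]}}

```text
time: 1.45
ee_pos: [0.3704, -0.249, 0.2314]
tcp_rot: [180.0, -0.0, 7.3]
wrist_force: [0.6, 0.1, -0.5]
opening: 0.0002
grasp_force: 0.0
```

Call:
{"method": "play_rows", "body": {"steps": [[[0.0194,-0.0237,0,0],[0.0194,-0.0237,0,0],[0.0194,-0.0237,0,0],[0.0194,-0.0237,0,0],[0.0194,-0.0237,0,0]]]}}

```text
time: 1.87
ee_pos: [0.452, -0.1192, 0.2314]
tcp_rot: [180.0, -0.0, 7.3]
wrist_force: [1.0, -0.6, -0.1]
opening: -0.0001
grasp_force: 0.0
```

Call:
{"method": "play_rows", "body": {"steps": [[[0.0194,-0.0237,0,0],[0.0194,-0.0237,0,0],[0.0194,-0.0237,0,0],[0.0194,-0.0237,0,0],[0.0194,-0.0237,0,0]]]}}

```text
time: 2.28
ee_pos: [0.5335, 0.0105, 0.2312]
tcp_rot: [180.0, -0.0, 7.3]
wrist_force: [1.2, -0.7, 0.2]
opening: 0.0001
grasp_force: 0.0
```

Call:
{"method": "play_rows", "body": {"steps": [[[0.0194,-0.0237,0,0],[0.0194,-0.0237,0,0],[0.0194,-0.0237,0,0],[0,0,0,0],[0,0,0,0]]]}}

```text
time: 2.7
ee_pos: [0.583, 0.0813, 0.2303]
tcp_rot: [-179.7, 0.1, 8.0]
wrist_force: [-1.1, 0.5, 0.3]
opening: 0.0002
grasp_force: 0.0
```

Call:
{"method": "play_rows", "body": {"steps": [[[0.013,-0.0178,0,0],[0.013,-0.0178,0,0],[0.013,-0.0178,0,0],[0,0,0,0],[0,0,0,0]]]}}

```text
time: 3.12
ee_pos: [0.6169, 0.1152, 0.2317]
tcp_rot: [-178.7, 0.0, 10.1]
wrist_force: [-0.7, -0.9, -0.1]
opening: -0.0002
grasp_force: 0.0
```

Call:
{"method": "play_rows", "body": {"steps": [[[0,0,0.025,0],[0,0,0.025,0],[0,0,0.025,0],[0,0,0.025,0],[0,0,0.025,0]]]}}

```text
time: 3.53
ee_pos: [0.616, 0.1164, 0.1064]
tcp_rot: [-178.7, -0.0, 10.2]
wrist_force: [-0.6, 0.0, 0.3]
opening: 0.0003
grasp_force: 0.0
```

Call:
{"method": "play_rows", "body": {"steps": [[[0,0,0.01,0],[0,0,0.01,0],[0,0,0,0],[0,0,0,0],[0,0,0,0]]]}}

```text
time: 3.95
ee_pos: [0.6174, 0.1178, 0.0887]
tcp_rot: [-178.7, -0.1, 10.2]
wrist_force: [-0.7, 0.5, -0.2]
opening: -0.0002
grasp_force: 0.0
```

```bash
python3 - <<'E'
from h import *
o=bot.get_obs();print(o['ee_pos'],o['tcp_rot'],o['wrist_force'])
E
```

```text
[0.61741265 0.11781629 0.0886777 ] [-1.78664779e+02 -1.22268915e-01  1.02151861e+01] [-0.68941649  0.49938962 -0.1880173 ]
```

```bash
python3 - <<'E'
from h import *
o=bot.get_obs();print(o['q'].round(2))
E
```

```text
[ 10.2   15.14   5.91  80.64   1.34 179.98]
```

Call:
{"method": "play_rows", "body": {"steps": [[[0,0,0,-0.1236],[0,0,0,-0.1236],[0,0,0,-0.1236],[0,0,0,-0.1236],[0,0,0,-0.1236]]]}}

```text
time: 4.37
ee_pos: [0.6175, 0.118, 0.0886]
tcp_rot: [-179.0, -0.9, 46.0]
wrist_force: [0.0, -0.1, -0.3]
opening: 0.0001
grasp_force: 0.0
```

Call:
{"method": "play_rows", "body": {"steps": [[[0,0,0,-0.1236],[0,0,0,-0.1236],[0,0,0,-0.1236],[0,0,0,-0.1236],[0,0,0,-0.1236]]]}}

```text
time: 4.78
ee_pos: [0.6175, 0.118, 0.0886]
tcp_rot: [-179.7, -1.3, 81.4]
wrist_force: [-1.0, -0.3, -0.6]
opening: 0.0001
grasp_force: 0.0
```

Call:
{"method": "play_rows", "body": {"steps": [[[0,0,0,-0.1236],[0,0,0,-0.1236],[0,0,0,-0.1236],[0,0,0,-0.1236],[0,0,0,-0.1236]]]}}

```text
time: 5.2
ee_pos: [0.6175, 0.118, 0.0886]
tcp_rot: [179.5, -1.2, 116.8]
wrist_force: [0.9, -0.1, -0.4]
opening: 0.0
grasp_force: 0.0
```

Call:
{"method": "play_rows", "body": {"steps": [[[0,0,0,-0.1236],[0,0,0,-0.1236],[0,0,0,-0.1236],[0,0,0,-0.1236],[0,0,0,-0.1236]]]}}

```text
time: 5.62
ee_pos: [0.6175, 0.118, 0.0886]
tcp_rot: [178.9, -0.7, 152.2]
wrist_force: [-0.6, 0.5, -0.2]
opening: 0.0
grasp_force: 0.0
```

Call:
{"method": "play_rows", "body": {"steps": [[[0,0,0,-0.1236],[0,0,0,-0.1236],[0,0,0,-0.1236],[0,0,0,-0.1236],[0,0,0,-0.1236]]]}}

```text
time: 6.03
ee_pos: [0.6175, 0.118, 0.0886]
tcp_rot: [178.7, 0.1, -172.4]
wrist_force: [0.3, -1.0, 0.0]
opening: 0.0002
grasp_force: 0.0
```

Call:
{"method": "play_rows", "body": {"steps": [[[0,0,0,0],[0,0,0,0],[0,0,0,0],[0,0,0,0],[0,0,0,0]]]}}

```text
time: 6.45
ee_pos: [0.6168, 0.1179, 0.0871]
tcp_rot: [178.7, -0.1, -172.8]
wrist_force: [0.1, -0.4, -0.7]
opening: 0.0001
grasp_force: 0.0
```

Call:
{"method": "play_rows", "body": {"steps": [[[0,0.0105,0,0],[0,0.0105,0,0],[0,0,0.009,0],[0,0,0.009,0],[0,0,0,0]]]}}

```text
time: 6.87
ee_pos: [0.6128, 0.1393, 0.0665]
tcp_rot: [178.7, -0.3, -172.7]
wrist_force: [-1.0, 0.5, -0.5]
opening: -0.0
grasp_force: 0.0
```

Call:
{"method": "play_rows", "body": {"steps": [[[0,0,0.001,0],[0,0,0.001,0],[0,0,0,0],[0,0,0,0],[0,0,0,0]]]}}

```text
time: 7.28
ee_pos: [0.6142, 0.139, 0.0677]
tcp_rot: [178.7, -0.0, -172.8]
wrist_force: [-0.8, 0.1, -0.8]
opening: 0.0
grasp_force: 0.0
```

Call:
{"method": "play_rows", "body": {"steps": [[[0,0,0.001,0],[0,0,0.001,0],[0,0,0.001,0],[0,0,0,0],[0,0,0,0]]]}}

```text
time: 7.7
ee_pos: [0.6139, 0.1392, 0.0643]
tcp_rot: [178.7, -0.1, -172.7]
wrist_force: [0.2, -0.4, -0.0]
opening: -0.0001
grasp_force: 0.0
```

Call:
{"method": "play_rows", "body": {"steps": [[[0,0,0.0005,0],[0,0,0,0],[0,0,0,0],[0,0,0,0],[0,0,0,0]]]}}

```text
time: 8.12
ee_pos: [0.614, 0.1393, 0.0639]
tcp_rot: [178.7, -0.1, -172.7]
wrist_force: [0.3, 0.2, -0.1]
opening: -0.0001
grasp_force: 0.0
```

Call:
{"method": "play_rows", "body": {"steps": [[[0,0,0.0005,0],[0,0,0,0],[0,0,0.0003,0],[0,0,0,0],[0,0,0,0]]]}}

```text
time: 8.53
ee_pos: [0.614, 0.1392, 0.0632]
tcp_rot: [178.7, -0.1, -172.7]
wrist_force: [-0.3, -0.5, 1.7]
opening: 0.0002
grasp_force: 0.7
```

Contact at about 0.0632. I'll press a bit more.

Call:
{"method": "play_rows", "body": {"steps": [[[0,0,0.0003,0],[0,0,0,0],[0,0,0,0],[0,0,0,0],[0,0,0,0]]]}}

```text
time: 8.95
ee_pos: [0.614, 0.1393, 0.0632]
tcp_rot: [178.7, -0.1, -172.7]
wrist_force: [-1.5, -0.8, 4.5]
opening: -0.0001
grasp_force: 2.7
```

Call:
{"method": "play_rows", "body": {"steps": [[[0,0,0.0003,0],[0,0,0.0002,0],[0,0,0,0],[0,0,0,0],[0,0,0,0]]]}}

```text
time: 9.37
ee_pos: [0.614, 0.1393, 0.0631]
tcp_rot: [178.7, -0.0, -172.7]
wrist_force: [-3.3, -1.7, 8.0]
opening: -0.0001
grasp_force: 4.2
```

Call:
{"method": "play_rows", "body": {"steps": [[[0.001,0,0,0],[0.001,0,0,0],[0.001,0,0,0],[0.001,0,0,0],[0.001,0,0,0]]]}}

```text
time: 9.78
ee_pos: [0.6101, 0.1389, 0.0631]
tcp_rot: [178.6, 0.1, -172.7]
wrist_force: [1.7, 1.2, 6.0]
opening: -0.0003
grasp_force: 2.7
```

Call:
{"method": "play_rows", "body": {"steps": [[[0.002,0,0.0002,0],[0.002,0,0,0],[0.002,0,0,0],[0.002,0,0,0],[0.002,0,0,0]]]}}

```text
time: 10.2
ee_pos: [0.6003, 0.1376, 0.0632]
tcp_rot: [178.6, 0.1, -172.7]
wrist_force: [4.4, 0.0, 6.2]
opening: 0.0001
grasp_force: 3.0
```

Call:
{"method": "play_rows", "body": {"steps": [[[0.002,0,0,0],[0.002,0,0,0],[0.002,0,0,0],[0.002,0,0,0],[0.002,0,0,0]]]}}

```text
time: 10.62
ee_pos: [0.5904, 0.1364, 0.0631]
tcp_rot: [178.6, 0.1, -172.7]
wrist_force: [2.8, -0.7, 6.2]
opening: 0.0004
grasp_force: 3.0
```

```bash
python3 - <<'E'
from m import *
c=shot('scene','s1.png'); 
i=cv2.resize(c['img'][170:290,290:450],(640,480),interpolation=2);cv2.imwrite('pics/s1c.png',i)
E
```

```text
(no output)
```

View pics/s1c.png

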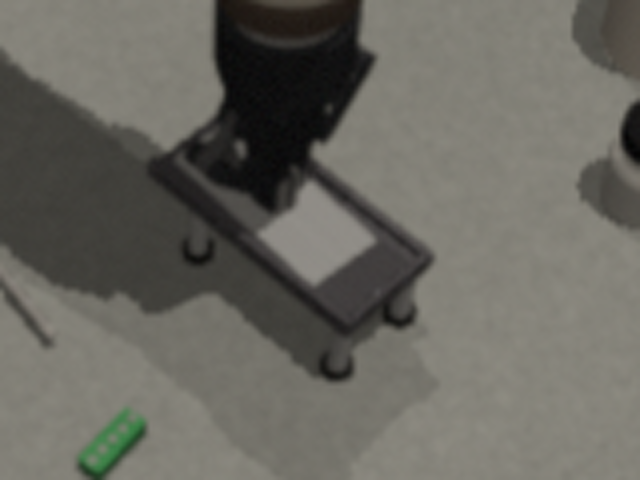

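The picture shows the plate following the fingertip: the back gap, at about (365,275), has opened to roughly 30 mm and the plate is still straight. I'll keep sliding.

Call:
{"method": "play_rows", "body": {"steps": [[[0.0025,0,0.0001,0],[0.0025,0,0,0],[0.0025,0,0,0],[0.0025,0,0,0],[0.0025,0,0,0]]]}}

```text
time: 11.08
ee_pos: [0.578, 0.1348, 0.0631]
tcp_rot: [178.6, 0.1, -172.7]
wrist_force: [2.6, -0.2, 6.4]
opening: 0.0002
grasp_force: 3.1
```

Call:
{"method": "play_rows", "body": {"steps": [[[0.0025,0,0,0],[0.0025,0,0,0],[0.0025,0,0,0],[0.0025,0,0,0],[0.0025,0,0,0]]]}}

```text
time: 11.5
ee_pos: [0.5656, 0.1332, 0.0631]
tcp_rot: [178.6, 0.1, -172.7]
wrist_force: [2.7, 1.4, 6.3]
opening: -0.0002
grasp_force: 3.1
```

Call:
{"method": "play_rows", "body": {"steps": [[[0.0025,0,0,0],[0.0025,0,0,0],[0.0025,0,0,0],[0.0025,0,0,0],[0,0,0,0]]]}}

```text
time: 11.92
ee_pos: [0.5553, 0.1319, 0.0631]
tcp_rot: [178.6, 0.1, -172.7]
wrist_force: [0.7, 0.6, 7.8]
opening: -0.0
grasp_force: 3.6
```

```bash
python3 - <<'E'
from m import *
c=shot('scene');g=cv2.cvtColor(c['img'],cv2.COLOR_BGR2GRAY).astype(np.float32)
ct=np.array([.60686,.13822]);a=np.radians(7.16);u=np.array([np.cos(a),np.sin(a)]);v=np.array([-u[1],u[0]])
for off in(-.018,0,.018):
    d=np.arange(-.03,.09,.003);P=np.array([[*(ct+u*x+v*off),.063] for x in d]);q=proj(c,P).astype(np.float32)
    print(off,[(round(x*1000),int(b)) for x,b in zip(d,cv2.remap(g,q[:,0],q[:,1],1).ravel())])
E
```

```text
-0.018 [(-30, 139), (-27, 140), (-24, 140), (-21, 140), (-18, 140), (-15, 140), (-12, 139), (-9, 140), (-6, 140), (-3, 140), (0, 140), (3, 132), (6, 101), (9, 70), (12, 64), (15, 63), (18, 65), (21, 64), (24, 63), (27, 63), (30, 64), (33, 64), (36, 63), (39, 63), (42, 63), (45, 63), (48, 63), (51, 63), (54, 63), (57, 62), (60, 62), (63, 64), (66, 69), (69, 70), (72, 50), (75, 40), (78, 54), (81, 58), (84, 71), (87, 92)]
0 [(-30, 140), (-27, 139), (-24, 140), (-21, 140), (-18, 140), (-15, 140), (-12, 139), (-9, 140), (-6, 140), (-3, 139), (0, 139), (3, 137), (6, 116), (9, 73), (12, 64), (15, 64), (18, 63), (21, 63), (24, 63), (27, 62), (30, 63), (33, 63), (36, 63), (39, 63), (42, 63), (45, 63), (48, 63), (51, 63), (54, 62), (57, 62), (60, 63), (63, 64), (66, 68), (69, 71), (72, 46), (75, 41), (78, 58), (81, 72), (84, 78), (87, 71)]
0.018 [(-30, 138), (-27, 137), (-24, 137), (-21, 136), (-18, 137), (-15, 136), (-12, 136), (-9, 136), (-6, 135), (-3, 132), (0, 130), (3, 129), (6, 121), (9, 87), (12, 64), (15, 62), (18, 62), (21, 62), (24, 62), (27, 62), (30, 62), (33, 62), (36, 62), (39, 63), (42, 63), (45, 64), (48, 67), (51, 70), (54, 71), (57, 72), (60, 72), (63, 72), (66, 74), (69, 71), (72, 54), (75, 69), (78, 113), (81, 129), (84, 130), (87, 128)]
```

```bash
cat > p.py <<'E'
from m import *
import sys
c=shot('scene')
ct=np.array([.60686,.13822]);a=np.radians(7.16);u=np.array([np.cos(a),np.sin(a)]);v=np.array([-u[1],u[0]])
def ends(img,lo,hi):
    g=cv2.cvtColor(img,cv2.COLOR_BGR2GRAY).astype(np.float32);r=[]
    for off in(-.018,-.009,0,.009,.018):
        d=np.arange(lo,hi,.0005);P=np.array([[*(ct+u*x+v*off),.063] for x in d]);q=proj(c,P).astype(np.float32)
        b=cv2.remap(g,q[:,0],q[:,1],1).ravel();i=np.where((b[:-1]>100)&(b[1:]<=100))[0]
        r.append([round(float(d[k]*1000),1) for k in i])
    return r
E
python3 - <<'E'
from p import *
i0=cv2.imread('pics/scene0.png')
print(ends(i0,.03,.068)); print(ends(c['img'],-.01,.03))
c['img']=i0;print(rect(c,(335,195,62,60),100,.063))
E
```

```text
[[64.0], [63.5], [64.0], [63.5], [64.0]]
[[6.0], [6.5], [7.0], [7.5], [7.5]]
(((609.931640625, 137.69122314453125), (122.72315979003906, 52.29848861694336), 6.949061393737793), [[545.9000244140625, 156.1999969482422], [552.2000122070312, 104.30000305175781], [674.0, 119.19999694824219], [667.7000122070312, 171.10000610351562]])
```

Call:
{"method": "play_rows", "body": {"steps": [[[0.0025,0,0,-0.01],[0.0025,0,0,-0.01],[0.0025,0,0,-0.01],[0.0025,0,0,-0.01],[0.0025,0,0,0]]]}}

```text
time: 12.43
ee_pos: [0.5433, 0.1302, 0.0631]
tcp_rot: [178.6, 0.2, -170.4]
wrist_force: [3.4, 0.6, 6.9]
opening: 0.0002
grasp_force: 3.1
```

```bash
python3 - <<'E'
from p import *
print(ends(c['img'],-.02,.03))
E
```

```text
[[-4.5], [-4.0], [-3.5], [-3.0], [-2.5]]
```

Call:
{"method": "play_rows", "body": {"steps": [[[0,0,-0.005,0],[0,0,-0.015,0],[0,0,-0.03,0],[0,0,-0.03,0.02],[0,0,-0.02,0.02]]]}}

```text
time: 12.9
ee_pos: [0.5426, 0.1276, 0.1645]
tcp_rot: [178.7, -0.0, -172.8]
wrist_force: [1.8, 0.1, -0.2]
opening: -0.0001
grasp_force: 0.0
```

Call:
{"method": "play_rows", "body": {"steps": [[[0,-0.03,0,0],[0,-0.03,0,0],[0,-0.03,0,0],[0,-0.03,0,0],[0,-0.03,0,0]]], "gripper": 0.075}}

```text
time: 13.32
ee_pos: [0.5612, -0.0225, 0.1583]
tcp_rot: [178.6, -0.1, -172.7]
wrist_force: [-0.1, 0.5, 0.1]
opening: 0.0605
grasp_force: 0.0
```

```bash
python3 - <<'E'
from p import *
print(ends(c['img'],-.02,.03))
c=shot('top','t2.png');print(rect(c,(240,215,45,90),165,.063),bot.get_obs()['ee_pos'])
i=cv2.resize(c['img'][200:320,210:370],(640,480),interpolation=2);cv2.imwrite('pics/t2c.png',i)
E
```

```text
[[-4.0], [-3.5], [-3.0], [-2.5], [-2.0]]
(((538.9714965820312, 130.61119079589844), (120.86739349365234, 50.91100311279297), 3.131927490234375), [[477.20001220703125, 152.6999969482422], [480.0, 101.9000015258789], [600.7000122070312, 108.5], [597.9000244140625, 159.3000030517578]]) [ 0.56142091 -0.02459824  0.15796922]
```

View pics/t2c.png

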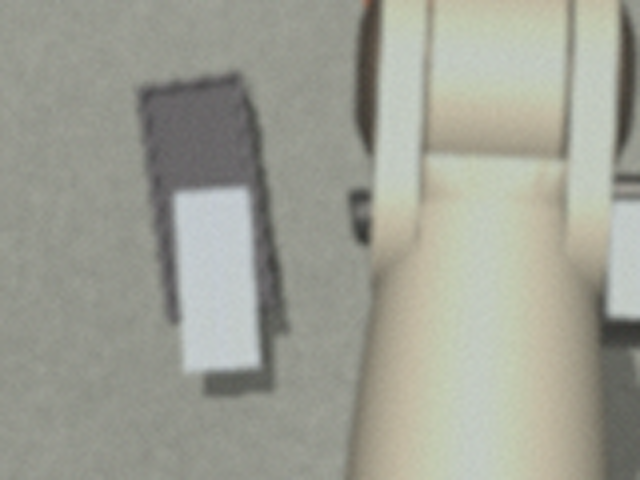

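The plate lies flat with about 39 mm overhanging: centre (0.539,0.131), yaw 3.1°. In the crop the overhanging end is at (222,372) and the tray edge at about y=330.

Call:
{"method": "play_rows", "body": {"steps": [[[0,0,0,0.0365],[0,0,0,0.0365],[0,0,0,0],[0.014,0,0,0],[0.014,0,0,0]]], "gripper": 0.075}}

```text
time: 13.83
ee_pos: [0.5332, -0.0221, 0.1581]
tcp_rot: [178.7, -0.2, -176.8]
wrist_force: [-0.4, 0.5, 0.0]
opening: 0.0752
grasp_force: 0.0
```

Call:
{"method": "play_rows", "body": {"steps": [[[0.0145,0.031,0,0],[0.0145,0.031,0,0],[0,0.031,0,0],[0,0.031,0,0],[0,0.032,0,0]]]}}

```text
time: 14.25
ee_pos: [0.4954, 0.1332, 0.1626]
tcp_rot: [178.7, -0.2, -176.8]
wrist_force: [0.5, 0.0, 0.3]
opening: 0.0752
grasp_force: 0.0
```

Call:
{"method": "play_rows", "body": {"steps": [[[0,0,0.01,0],[0,0,0.01,0],[0,0,0.01,0],[0,0,0,0],[0,0,0,0]]]}}

```text
time: 14.67
ee_pos: [0.4956, 0.1312, 0.1314]
tcp_rot: [178.7, -0.3, -177.0]
wrist_force: [-0.4, -0.3, 0.4]
opening: 0.0751
grasp_force: 0.0
```

Call:
{"method": "play_rows", "body": {"steps": [[[0,0,0.012,0],[0,0,0.012,0],[0,0,0.012,0],[0,0,0.012,0],[0,0,0,0]]]}}

```text
time: 15.08
ee_pos: [0.4944, 0.1328, 0.081]
tcp_rot: [178.7, -0.4, -176.9]
wrist_force: [0.2, 0.1, -1.7]
opening: 0.0751
grasp_force: 0.0
```

Call:
{"method": "play_rows", "body": {"steps": [[[0,0,0.012,0],[0,0,0.012,0],[0,0,0.012,0],[0,0,0.01,0],[0,0,0,0]]]}}

```text
time: 15.5
ee_pos: [0.4943, 0.1341, 0.0356]
tcp_rot: [178.7, -0.4, -176.9]
wrist_force: [0.0, 0.4, -0.6]
opening: 0.0749
grasp_force: 0.0
```

```bash
python3 - <<'E'
from h import *
c=shot('scene');o=bot.get_obs();print(o['ee_pos'],o['wrist_force'])
i=cv2.resize(c['img'][150:270,270:430],(640,480),interpolation=2);cv2.imwrite('pics/s3c.png',i)
E
```

```text
[0.49478106 0.13420175 0.03693907] [0.57248143 0.07292747 1.56495242]
```

View pics/s3c.png

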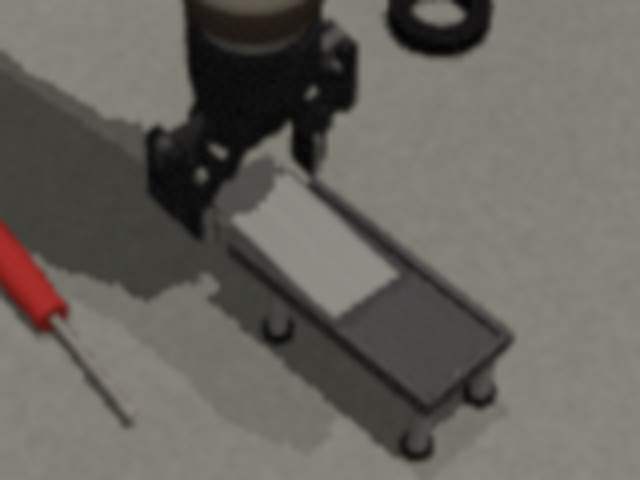

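The picture shows the fingers straddling the overhanging end, at (200,225) and (310,160), clear of the tray edge. I'll recentre by 5.5 mm and close.

Call:
{"method": "play_rows", "body": {"steps": [[[0,-0.0028,0,0],[0,-0.0027,0,0],[0,0,0,0],[0,0,0,0],[0,0,0,0]]], "gripper": 0.056}}

```text
time: 15.97
ee_pos: [0.4962, 0.1288, 0.0387]
tcp_rot: [178.7, -0.1, -176.9]
wrist_force: [-0.2, -0.4, -0.5]
opening: 0.0559
grasp_force: 0.0
```

Call:
{"method": "play_rows", "body": {"steps": [[[0,0,0,0],[0,0,0,0],[0,0,0,0],[0,0,0,0],[0,0,0,0]]], "gripper": 0.044, "squeeze": 35}}

```text
time: 16.38
ee_pos: [0.4961, 0.1289, 0.0385]
tcp_rot: [178.7, -0.1, -176.9]
wrist_force: [0.7, -1.3, 4.8]
opening: 0.0488
grasp_force: 35.6
```

Call:
{"method": "play_rows", "body": {"steps": [[[0,0,0,0],[0,0,-0.001,0],[0,0,-0.002,0],[0,0,-0.003,0],[0,0,-0.004,0]]], "squeeze": 50}}

```text
time: 16.8
ee_pos: [0.4956, 0.1286, 0.048]
tcp_rot: [178.7, -0.2, -176.9]
wrist_force: [0.7, 0.5, -1.2]
opening: 0.0483
grasp_force: 51.4
```

Call:
{"method": "play_rows", "body": {"steps": [[[0,0,-0.006,0],[0,0,-0.01,0],[0,0,-0.012,0],[0,0,-0.012,0],[0,0,-0.01,0]]]}}

```text
time: 17.22
ee_pos: [0.4966, 0.1275, 0.1003]
tcp_rot: [178.7, -0.1, -176.9]
wrist_force: [1.4, -0.6, -0.7]
opening: 0.048
grasp_force: 51.5
```

Call:
{"method": "play_rows", "body": {"steps": [[[0,0,-0.006,0],[0,0,0,0],[0,0,0,0],[0,0,0,0],[0,0,0,0]]]}}

```text
time: 17.63
ee_pos: [0.4959, 0.1272, 0.1035]
tcp_rot: [178.7, -0.2, -176.9]
wrist_force: [-0.1, -0.0, 0.0]
opening: 0.0482
grasp_force: 51.5
```

```bash
python3 - <<'E'
from h import *
c=shot('scene');o=bot.get_obs();print(o['ee_pos'],o['tcp_rot'],o['wrist_force'],o['torque'],o['opening'])
i=cv2.resize(c['img'][130:250,270:430],(640,480),interpolation=2);cv2.imwrite('pics/s4c.png',i)
E
```

```text
[0.49584914 0.12727397 0.10355713] [ 178.68129236   -0.23873944 -176.91819733] [ 0.20709678 -0.65202327 -0.9552617 ] [-0.03333841  0.01212658  0.03247577] 0.04811807046222849
```

View pics/s4c.png

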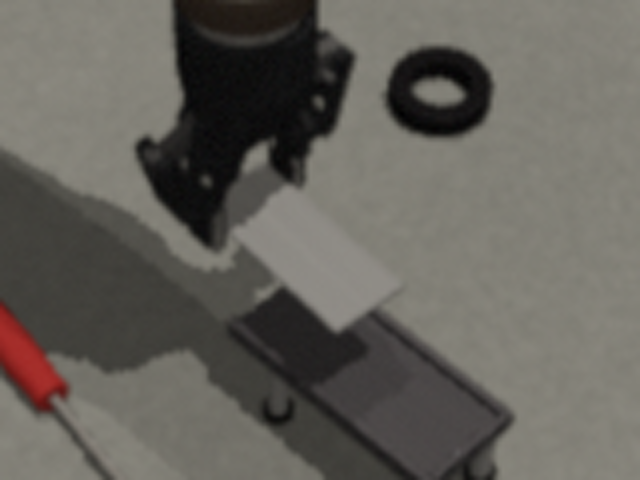

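The plate is held, clear of the tray and level. Now I'll carry it to the saddle.

Call:
{"method": "play_rows", "body": {"steps": [[[0,0,-0.008,0.02],[0,0,-0.008,0.02],[0,0,-0.008,0.021],[0,-0.006,0,0.021],[0,-0.012,0,0]]]}}

```text
time: 18.1
ee_pos: [0.4964, 0.109, 0.1287]
tcp_rot: [178.7, -0.2, 178.3]
wrist_force: [-1.0, 0.8, -0.3]
opening: 0.048
grasp_force: 51.5
```

Call:
{"method": "play_rows", "body": {"steps": [[[0.002,-0.02,0,0],[0.002,-0.02,0,0],[0.002,-0.02,0,0],[0.002,-0.02,0,0],[0.002,-0.02,0,0]]]}}

```text
time: 18.52
ee_pos: [0.4825, 0.0073, 0.1253]
tcp_rot: [178.7, -0.3, 178.4]
wrist_force: [0.9, -0.2, -0.6]
opening: 0.0482
grasp_force: 51.5
```

Call:
{"method": "play_rows", "body": {"steps": [[[0.002,-0.02,0,0],[0.002,-0.02,0,0],[0.002,-0.02,0,0],[0.002,-0.02,0,0],[0.002,-0.02,0,0]]]}}

```text
time: 18.93
ee_pos: [0.4695, -0.0923, 0.1231]
tcp_rot: [178.7, -0.3, 178.4]
wrist_force: [0.7, -0.2, -1.6]
opening: 0.0482
grasp_force: 51.5
```

Call:
{"method": "play_rows", "body": {"steps": [[[0,-0.02,0,0],[0,-0.018,0,0],[0,-0.014,0,0],[0,-0.007,0,0],[0,0,0,0]]]}}

```text
time: 19.35
ee_pos: [0.468, -0.151, 0.1217]
tcp_rot: [178.7, -0.3, 178.3]
wrist_force: [-0.1, 0.1, -0.9]
opening: 0.0484
grasp_force: 51.5
```

Call:
{"method": "play_rows", "body": {"steps": [[[0,0,0,0],[0,0,0,0],[0,0,0,0],[0,0,0,0],[0,0,0,0]]]}}

```text
time: 19.77
ee_pos: [0.4687, -0.149, 0.122]
tcp_rot: [178.7, -0.3, 178.4]
wrist_force: [-0.2, 0.4, -0.7]
opening: 0.0482
grasp_force: 51.5
```

```bash
python3 - <<'E'
from m import *
c=shot('top');o=bot.get_obs();print(o['ee_pos'],o['tcp_rot'],o['wrist_force'],o['torque'],o['opening'],o['q'].round(1))
i=cv2.resize(c['img'][200:320,290:450],(400,300),interpolation=2)
c=shot('scene');j=cv2.resize(c['img'][190:310,160:320],(400,300),interpolation=2);cv2.imwrite('pics/s5c.png',np.hstack([i,j]))
E
```

```text
[ 0.46870857 -0.14904655  0.1220553 ] [178.68999012  -0.27427398 178.43077159] [-0.02027801 -0.10976924 -0.2856856 ] [ 0.01858542  0.03434636 -0.03266809] 0.04838243634708437 [-18.3  -3.1 -10.2  83.5   1.2 -16.8]
```

View pics/s5c.png

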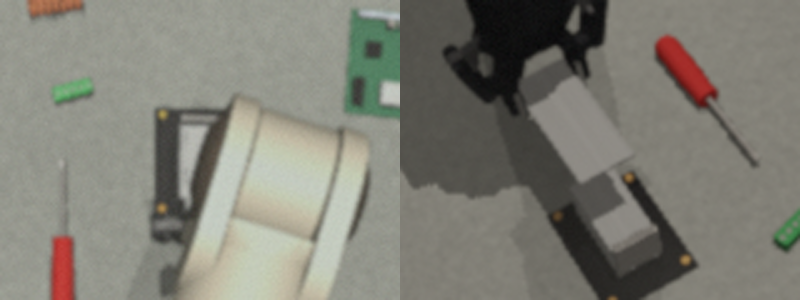

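The plate is over the saddle approach, parallel to it. I'll lower it to about 8 mm above the top.

Call:
{"method": "play_rows", "body": {"steps": [[[0,-0.0006,0.016,0],[0,-0.0006,0.02,0],[0,-0.0006,0.02,0],[0,0,0.016,0],[0,0,0.006,0]]]}}

```text
time: 20.28
ee_pos: [0.4671, -0.1489, 0.0416]
tcp_rot: [178.6, -0.5, 178.4]
wrist_force: [-1.4, 0.3, 0.7]
opening: 0.0484
grasp_force: 51.5
```

Call:
{"method": "play_rows", "body": {"steps": [[[0,0,0.002,0],[0,0,0,0],[0,0,0,0],[0,0,0,0],[0,0,0,0]]]}}

```text
time: 20.7
ee_pos: [0.4688, -0.1496, 0.0429]
tcp_rot: [178.7, -0.2, 178.4]
wrist_force: [0.6, 0.0, -0.1]
opening: 0.0485
grasp_force: 51.5
```

```bash
cat > e.py <<'E'
from m import *
c=shot('scene');o=bot.get_obs();print(o['ee_pos'],o['wrist_force'])
g=cv2.cvtColor(c['img'],cv2.COLOR_BGR2GRAY).astype(np.float32)
a=np.radians(-1.59);u=np.array([np.cos(a),np.sin(a)]);v=np.array([-u[1],u[0]]);s=np.array([.5914,-.1525])
z=o['ee_pos'][2]+.024
for x in(-.07,-.04,-.02):
    d=np.arange(-.036,.037,.003);P=np.array([[*(s+u*x+v*w),z] for w in d]);q=proj(c,P).astype(np.float32)
    print(x,[(round(w*1000),int(b)) for w,b in zip(d,cv2.remap(g,q[:,0],q[:,1],1).ravel())])
for w in(-.015,0,.015):
    d=np.arange(-.036,.012,.002);P=np.array([[*(s+u*x+v*w),z] for x in d]);q=proj(c,P).astype(np.float32)
    print('w',w,[(round(x*1000),int(b)) for x,b in zip(d,cv2.remap(g,q[:,0],q[:,1],1).ravel())])
i=cv2.resize(c['img'][190:310,180:340],(800,600),interpolation=2)
cv2.imwrite('pics/e%d.png'%(o['time']*100),i);print('e%d.png'%(o['time']*100))
E
python3 e.py
```

```text
[ 0.46865379 -0.14958712  0.0427462 ] [ 0.02209692 -0.54321142 -0.62750166]
-0.07 [(-36, 64), (-33, 64), (-30, 73), (-27, 110), (-24, 132), (-21, 134), (-18, 134), (-15, 134), (-12, 134), (-9, 135), (-6, 137), (-3, 138), (0, 136), (3, 135), (6, 135), (9, 136), (12, 136), (15, 136), (18, 135), (21, 129), (24, 117), (27, 111), (30, 110), (33, 110), (36, 116)]
-0.04 [(-36, 30), (-33, 29), (-30, 49), (-27, 102), (-24, 132), (-21, 135), (-18, 135), (-15, 135), (-12, 136), (-9, 135), (-6, 137), (-3, 137), (0, 136), (3, 136), (6, 137), (9, 136), (12, 137), (15, 137), (18, 136), (21, 123), (24, 72), (27, 37), (30, 47), (33, 99), (36, 122)]
-0.02 [(-36, 32), (-33, 32), (-30, 48), (-27, 98), (-24, 132), (-21, 136), (-18, 135), (-15, 135), (-12, 136), (-9, 135), (-6, 135), (-3, 137), (0, 136), (3, 135), (6, 135), (9, 136), (12, 136), (15, 137), (18, 136), (21, 124), (24, 73), (27, 34), (30, 51), (33, 102), (36, 121)]
w -0.015 [(-36, 136), (-34, 136), (-32, 136), (-30, 136), (-28, 136), (-26, 136), (-24, 136), (-22, 136), (-20, 135), (-18, 131), (-16, 119), (-14, 103), (-12, 101), (-10, 118), (-8, 130), (-6, 134), (-4, 134), (-2, 134), (0, 134), (2, 132), (4, 129), (6, 127), (8, 125), (10, 123)]
w 0 [(-36, 136), (-34, 136), (-32, 136), (-30, 136), (-28, 137), (-26, 136), (-24, 136), (-22, 136), (-20, 136), (-18, 132), (-16, 118), (-14, 100), (-12, 96), (-10, 114), (-8, 130), (-6, 135), (-4, 136), (-2, 135), (0, 134), (2, 131), (4, 122), (6, 114), (8, 111), (10, 109)]
w 0.015 [(-36, 137), (-34, 137), (-32, 138), (-30, 137), (-28, 137), (-26, 137), (-24, 137), (-22, 137), (-20, 137), (-18, 131), (-16, 119), (-14, 98), (-12, 98), (-10, 114), (-8, 129), (-6, 133), (-4, 135), (-2, 135), (0, 135), (2, 135), (4, 134), (6, 132), (8, 127), (10, 123)]
e2075.png
```

```bash
python3 - <<'E'
from m import *
c=shot('scene');g=cv2.cvtColor(cv2.imread('pics/scene0.png'),6).astype(np.float32)
a=np.radians(-1.59);u=np.array([np.cos(a),np.sin(a)]);v=np.array([-u[1],u[0]]);s=np.array([.5914,-.1525])
for x in(-.06,-.04,-.02):
    d=np.arange(-.03,.031,.002);P=np.array([[*(s+u*x+v*w),.055] for w in d]);q=proj(c,P).astype(np.float32)
    print(x,[(round(w*1000),int(b)) for w,b in zip(d,cv2.remap(g,q[:,0],q[:,1],1).ravel())])
for w in(-.01,.01):
    d=np.arange(-.096,.026,.002);P=np.array([[*(s+u*x+v*w),.055] for x in d]);q=proj(c,P).astype(np.float32)
    print('w',w,[(round(x*1000),int(b)) for x,b in zip(d,cv2.remap(g,q[:,0],q[:,1],1).ravel())])
E
```

```text
-0.06 [(-30, 82), (-28, 78), (-26, 77), (-24, 78), (-22, 94), (-20, 128), (-18, 144), (-16, 148), (-14, 147), (-12, 147), (-10, 147), (-8, 148), (-6, 149), (-4, 150), (-2, 151), (0, 151), (2, 150), (4, 148), (6, 148), (8, 148), (10, 149), (12, 149), (14, 149), (16, 149), (18, 147), (20, 137), (22, 113), (24, 98), (26, 102), (28, 109), (30, 105)]
-0.04 [(-30, 35), (-28, 47), (-26, 60), (-24, 72), (-22, 96), (-20, 129), (-18, 147), (-16, 149), (-14, 148), (-12, 148), (-10, 148), (-8, 149), (-6, 149), (-4, 150), (-2, 151), (0, 152), (2, 150), (4, 148), (6, 148), (8, 149), (10, 150), (12, 150), (14, 150), (16, 150), (18, 146), (20, 129), (22, 85), (24, 44), (26, 34), (28, 32), (30, 34)]
-0.02 [(-30, 38), (-28, 47), (-26, 62), (-24, 71), (-22, 99), (-20, 132), (-18, 148), (-16, 150), (-14, 150), (-12, 149), (-10, 149), (-8, 150), (-6, 150), (-4, 151), (-2, 152), (0, 152), (2, 151), (4, 150), (6, 150), (8, 150), (10, 151), (12, 151), (14, 151), (16, 150), (18, 147), (20, 126), (22, 81), (24, 45), (26, 34), (28, 33), (30, 34)]
w -0.01 [(-96, 122), (-94, 122), (-92, 122), (-90, 122), (-88, 1
[... 652 characters left out ...]
[(-96, 122), (-94, 121), (-92, 119), (-90, 118), (-88, 118), (-86, 118), (-84, 119), (-82, 120), (-80, 122), (-78, 125), (-76, 136), (-74, 144), (-72, 148), (-70, 149), (-68, 149), (-66, 149), (-64, 149), (-62, 149), (-60, 149), (-58, 148), (-56, 149), (-54, 150), (-52, 149), (-50, 149), (-48, 149), (-46, 149), (-44, 149), (-42, 149), (-40, 150), (-38, 149), (-36, 149), (-34, 149), (-32, 149), (-30, 150), (-28, 150), (-26, 151), (-24, 150), (-22, 151), (-20, 151), (-18, 151), (-16, 150), (-14, 151), (-12, 151), (-10, 151), (-8, 150), (-6, 149), (-4, 144), (-2, 131), (0, 124), (2, 122), (4, 115), (6, 95), (8, 71), (10, 67), (12, 67), (14, 67), (16, 67), (18, 68), (20, 68), (22, 68), (24, 70)]
```

Call:
{"method": "play_rows", "body": {"steps": [[[0,0.0015,0,0],[0,0,0.0025,0],[0,0,0.0025,0],[0,0,0.001,0],[0,0,0,0]]]}}

```text
time: 21.22
ee_pos: [0.468, -0.1477, 0.0355]
tcp_rot: [178.7, -0.3, 178.4]
wrist_force: [0.2, 0.7, -0.9]
opening: 0.0484
grasp_force: 51.5
```

Call:
{"method": "play_rows", "body": {"steps": [[[0,0,0.001,0],[0,0,0,0],[0,0,0,0],[0,0,0,0],[0,0,0,0]]]}}

```text
time: 21.63
ee_pos: [0.4683, -0.1478, 0.0351]
tcp_rot: [178.7, -0.3, 178.4]
wrist_force: [0.9, -0.1, -0.6]
opening: 0.0483
grasp_force: 51.5
```

Call:
{"method": "play_rows", "body": {"steps": [[[-0.003,0,0,0],[-0.003,0,0,0],[-0.003,0,0,0],[-0.003,0,0,0],[0,0,0,0]]]}}

```text
time: 22.05
ee_pos: [0.4808, -0.1481, 0.0349]
tcp_rot: [178.7, -0.3, 178.4]
wrist_force: [0.6, 0.0, -0.2]
opening: 0.0482
grasp_force: 51.5
```

Call:
{"method": "play_rows", "body": {"steps": [[[0,0,0.0005,0],[0,0,0,0],[0,0,0.0005,0],[0,0,0,0],[0,0,0,0]]]}}

```text
time: 22.47
ee_pos: [0.4802, -0.1481, 0.0341]
tcp_rot: [178.7, -0.3, 178.4]
wrist_force: [-0.1, 0.2, 0.7]
opening: 0.0482
grasp_force: 51.6
```

```bash
python3 e.py
```

```text
[ 0.48020122 -0.14807952  0.0340657 ] [-0.52806761  0.50349305  0.61382443]
-0.07 [(-36, 64), (-33, 62), (-30, 65), (-27, 88), (-24, 126), (-21, 134), (-18, 134), (-15, 133), (-12, 133), (-9, 133), (-6, 135), (-3, 137), (0, 136), (3, 134), (6, 134), (9, 135), (12, 135), (15, 135), (18, 135), (21, 132), (24, 123), (27, 113), (30, 111), (33, 112), (36, 116)]
-0.04 [(-36, 29), (-33, 29), (-30, 31), (-27, 66), (-24, 118), (-21, 134), (-18, 135), (-15, 135), (-12, 135), (-9, 135), (-6, 135), (-3, 137), (0, 137), (3, 135), (6, 135), (9, 135), (12, 136), (15, 136), (18, 136), (21, 134), (24, 108), (27, 46), (30, 34), (33, 67), (36, 106)]
-0.02 [(-36, 31), (-33, 31), (-30, 36), (-27, 72), (-24, 120), (-21, 135), (-18, 135), (-15, 136), (-12, 135), (-9, 136), (-6, 135), (-3, 137), (0, 136), (3, 135), (6, 135), (9, 136), (12, 136), (15, 136), (18, 136), (21, 134), (24, 113), (27, 57), (30, 38), (33, 75), (36, 121)]
w -0.015 [(-36, 135), (-34, 135), (-32, 135), (-30, 135), (-28, 135), (-26, 135), (-24, 135), (-22, 135), (-20, 136), (-18, 135), (-16, 135), (-14, 135), (-12, 135), (-10, 135), (-8, 134), (-6, 128), (-4, 116), (-2, 108), (0, 109), (2, 111), (4, 110), (6, 103), (8, 89), (10, 73)]
w 0 [(-36, 136), (-34, 137), (-32, 136), (-30, 136), (-28, 136), (-26, 136), (-24, 136), (-22, 136), (-20, 136), (-18, 136), (-16, 136), (-14, 137), (-12, 136), (-10, 136), (-8, 134), (-6, 127), (-4, 114), (-2, 108), (0, 111), (2, 111), (4, 110), (6, 106), (8, 88), (10, 73)]
w 0.015 [(-36, 136), (-34, 136), (-32, 136), (-30, 136), (-28, 136), (-26, 136), (-24, 136), (-22, 136), (-20, 136), (-18, 136), (-16, 136), (-14, 136), (-12, 137), (-10, 136), (-8, 134), (-6, 126), (-4, 118), (-2, 119), (0, 119), (2, 115), (4, 111), (6, 103), (8, 89), (10, 72)]
e2251.png
```

Call:
{"method": "play_rows", "body": {"steps": [[[0,0,0.0004,0],[0,0,0,0],[0,0,0,0],[0,0,0,0],[0,0,0,0]]]}}

```text
time: 22.93
ee_pos: [0.4802, -0.1481, 0.0336]
tcp_rot: [178.7, -0.3, 178.4]
wrist_force: [-1.2, -0.1, 2.2]
opening: 0.0482
grasp_force: 51.7
```

Call:
{"method": "play_rows", "body": {"steps": [[[-0.001,0,0,0],[-0.001,0,0,0],[-0.001,0,0,0],[-0.001,0,0,0],[0,0,0,0]]]}}

```text
time: 23.35
ee_pos: [0.4845, -0.1482, 0.0336]
tcp_rot: [178.7, -0.3, 178.4]
wrist_force: [-1.0, -0.2, 2.7]
opening: 0.0482
grasp_force: 51.8
```

Resting on the saddle with about 2 N. I'll creep towards the stop.

Call:
{"method": "play_rows", "body": {"steps": [[[-0.0005,0,0,0],[-0.0005,0,0,0],[-0.0005,0,0,0],[-0.0005,0,0,0],[0,0,0,0]]]}}

```text
time: 23.77
ee_pos: [0.4863, -0.1483, 0.0336]
tcp_rot: [178.7, -0.3, 178.4]
wrist_force: [-1.3, -0.6, 3.0]
opening: 0.0485
grasp_force: 51.8
```

Call:
{"method": "play_rows", "body": {"steps": [[[-0.0005,0,0,0],[0,0,0,0],[-0.0005,0,0,0],[0,0,0,0],[0,0,0,0]]]}}

```text
time: 24.18
ee_pos: [0.4873, -0.1483, 0.0335]
tcp_rot: [178.7, -0.3, 178.4]
wrist_force: [-2.1, -0.1, 3.2]
opening: 0.048
grasp_force: 51.8
```

Call:
{"method": "play_rows", "body": {"steps": [[[-0.0005,0,0,0],[0,0,0,0],[-0.0005,0,0,0],[0,0,0,0],[0,0,0,0]]]}}

```text
time: 24.6
ee_pos: [0.4883, -0.1483, 0.0335]
tcp_rot: [178.7, -0.3, 178.4]
wrist_force: [-1.6, 1.0, 5.1]
opening: 0.0481
grasp_force: 51.8
```

Call:
{"method": "play_rows", "body": {"steps": [[[-0.0005,0,0,0],[0,0,0,0],[0,0,0,0],[0,0,0,0],[0,0,0,0]]]}}

```text
time: 25.02
ee_pos: [0.4884, -0.1483, 0.0335]
tcp_rot: [178.7, -0.3, 178.4]
wrist_force: [-4.8, -0.4, 5.9]
opening: 0.0483
grasp_force: 51.9
```

Call:
{"method": "play_rows", "body": {"steps": [[[-0.0004,0,0,0],[0,0,0,0],[0,0,0,0],[0,0,0,0],[0,0,0,0]]]}}

```text
time: 25.43
ee_pos: [0.4884, -0.1483, 0.0335]
tcp_rot: [178.7, -0.4, 178.4]
wrist_force: [-6.3, -0.1, 6.4]
opening: 0.0481
grasp_force: 52.0
```

```bash
python3 e.py
```

```text
[ 0.4884256  -0.1483133   0.03348182] [-6.75696124  0.37027364  5.96282569]
-0.07 [(-36, 63), (-33, 64), (-30, 65), (-27, 89), (-24, 125), (-21, 133), (-18, 133), (-15, 132), (-12, 133), (-9, 132), (-6, 134), (-3, 135), (0, 135), (3, 133), (6, 133), (9, 134), (12, 134), (15, 135), (18, 134), (21, 129), (24, 109), (27, 89), (30, 89), (33, 102), (36, 113)]
-0.04 [(-36, 29), (-33, 27), (-30, 32), (-27, 66), (-24, 117), (-21, 133), (-18, 134), (-15, 134), (-12, 134), (-9, 134), (-6, 134), (-3, 137), (0, 136), (3, 134), (6, 134), (9, 134), (12, 135), (15, 136), (18, 135), (21, 132), (24, 107), (27, 44), (30, 32), (33, 60), (36, 101)]
-0.02 [(-36, 32), (-33, 30), (-30, 35), (-27, 70), (-24, 119), (-21, 134), (-18, 135), (-15, 135), (-12, 134), (-9, 134), (-6, 134), (-3, 136), (0, 136), (3, 135), (6, 135), (9, 135), (12, 135), (15, 136), (18, 136), (21, 133), (24, 115), (27, 59), (30, 37), (33, 73), (36, 121)]
w -0.015 [(-36, 134), (-34, 134), (-32, 134), (-30, 134), (-28, 134), (-26, 135), (-24, 134), (-22, 135), (-20, 135), (-18, 135), (-16, 134), (-14, 135), (-12, 135), (-10, 135), (-8, 135), (-6, 134), (-4, 133), (-2, 125), (0, 117), (2, 112), (4, 111), (6, 101), (8, 85), (10, 70)]
w 0 [(-36, 137), (-34, 136), (-32, 136), (-30, 137), (-28, 136), (-26, 136), (-24, 136), (-22, 136), (-20, 136), (-18, 136), (-16, 136), (-14, 136), (-12, 136), (-10, 136), (-8, 136), (-6, 135), (-4, 133), (-2, 126), (0, 116), (2, 111), (4, 109), (6, 105), (8, 85), (10, 73)]
w 0.015 [(-36, 136), (-34, 136), (-32, 135), (-30, 136), (-28, 135), (-26, 135), (-24, 136), (-22, 136), (-20, 136), (-18, 136), (-16, 136), (-14, 135), (-12, 135), (-10, 136), (-8, 136), (-6, 135), (-4, 134), (-2, 131), (0, 122), (2, 115), (4, 109), (6, 100), (8, 84), (10, 69)]
e2548.png
```

The plate end has met the stop squarely and lies centred. Releasing.

Call:
{"method": "play_rows", "body": {"steps": [[[0,0,0,0],[0,0,0,0],[0,0,0,0],[0,0,0,0],[0,0,0,0]]], "gripper": 0.054, "squeeze": 20}}

```text
time: 25.9
ee_pos: [0.4892, -0.1483, 0.0334]
tcp_rot: [178.7, -0.3, 178.4]
wrist_force: [-0.7, 0.8, -0.4]
opening: 0.0539
grasp_force: 0.0
```

Call:
{"method": "play_rows", "body": {"steps": [[[0,0,0,0],[0,0,0,0],[0,0,0,0],[0,0,0,0],[0,0,0,0]]], "gripper": 0.075}}

```text
time: 26.32
ee_pos: [0.4891, -0.1484, 0.0335]
tcp_rot: [178.7, -0.3, 178.4]
wrist_force: [0.7, -0.1, 0.1]
opening: 0.0754
grasp_force: 0.0
```

```bash
python3 e.py
```

```text
[ 0.48911696 -0.14834588  0.03351967] [ 1.38265601 -0.06025991 -0.04353886]
-0.07 [(-36, 63), (-33, 64), (-30, 65), (-27, 88), (-24, 126), (-21, 134), (-18, 133), (-15, 133), (-12, 132), (-9, 133), (-6, 135), (-3, 136), (0, 136), (3, 133), (6, 134), (9, 134), (12, 134), (15, 135), (18, 134), (21, 130), (24, 103), (27, 75), (30, 74), (33, 85), (36, 88)]
-0.04 [(-36, 29), (-33, 28), (-30, 32), (-27, 75), (-24, 124), (-21, 134), (-18, 135), (-15, 135), (-12, 135), (-9, 135), (-6, 135), (-3, 137), (0, 136), (3, 134), (6, 134), (9, 135), (12, 136), (15, 136), (18, 136), (21, 132), (24, 105), (27, 42), (30, 29), (33, 62), (36, 101)]
-0.02 [(-36, 31), (-33, 31), (-30, 35), (-27, 73), (-24, 122), (-21, 134), (-18, 135), (-15, 135), (-12, 134), (-9, 134), (-6, 135), (-3, 136), (0, 136), (3, 135), (6, 135), (9, 136), (12, 136), (15, 136), (18, 136), (21, 133), (24, 112), (27, 54), (30, 36), (33, 74), (36, 121)]
w -0.015 [(-36, 134), (-34, 134), (-32, 134), (-30, 135), (-28, 135), (-26, 135), (-24, 135), (-22, 135), (-20, 135), (-18, 135), (-16, 135), (-14, 135), (-12, 135), (-10, 136), (-8, 136), (-6, 135), (-4, 134), (-2, 126), (0, 118), (2, 111), (4, 110), (6, 101), (8, 85), (10, 71)]
w 0 [(-36, 137), (-34, 136), (-32, 136), (-30, 137), (-28, 137), (-26, 136), (-24, 137), (-22, 136), (-20, 136), (-18, 137), (-16, 136), (-14, 137), (-12, 136), (-10, 136), (-8, 136), (-6, 136), (-4, 133), (-2, 126), (0, 115), (2, 111), (4, 110), (6, 105), (8, 85), (10, 73)]
w 0.015 [(-36, 136), (-34, 136), (-32, 136), (-30, 136), (-28, 136), (-26, 137), (-24, 137), (-22, 136), (-20, 136), (-18, 137), (-16, 136), (-14, 136), (-12, 136), (-10, 136), (-8, 136), (-6, 136), (-4, 134), (-2, 132), (0, 123), (2, 115), (4, 109), (6, 100), (8, 85), (10, 70)]
e2636.png
```

Call:
{"method": "play_rows", "body": {"steps": [[[0,0,-0.006,0],[0,0,-0.012,0],[0,0,-0.02,0],[0,0,-0.03,0],[0,0,-0.03,0]]]}}

```text
time: 26.78
ee_pos: [0.4891, -0.1505, 0.1333]
tcp_rot: [178.7, -0.3, 178.4]
wrist_force: [0.8, 0.6, 0.1]
opening: 0.0751
grasp_force: 0.0
```

Call:
{"method": "play_rows", "body": {"steps": [[[0.01,0.03,-0.02,0],[0.01,0.035,0,0],[0.01,0.035,0,0],[0.01,0.035,0,0],[0.01,0.035,0,0]]]}}

```text
time: 27.2
ee_pos: [0.4439, 0.0215, 0.1572]
tcp_rot: [178.7, -0.2, 178.3]
wrist_force: [0.8, -0.2, -0.7]
opening: 0.0751
grasp_force: 0.0
```

Call:
{"method": "play_rows", "body": {"steps": [[[0,0,0,0],[0,0,0,0],[0,0,0,0],[0,0,0,0],[0,0,0,0]]]}}

```text
time: 27.62
ee_pos: [0.4447, 0.0193, 0.1558]
tcp_rot: [178.7, -0.3, 178.3]
wrist_force: [0.0, -0.5, -0.4]
opening: 0.0748
grasp_force: 0.0
```

```bash
python3 - <<'E'
from m import *
c=shot('top');print(rect(c,(350,236,40,65),170,.058))
i=cv2.resize(c['img'][200:320,290:450],(400,300),interpolation=2)
c=shot('scene');j=cv2.resize(c['img'][190:310,160:320],(400,300),interpolation=2);cv2.imwrite('pics/fin.png',np.hstack([i,j]))
E
```

```text
(((531.8090209960938, -152.0388946533203), (51.2424201965332, 119.54991912841797), 88.6903076171875), [[471.5, -176.3000030517578], [591.0, -179.0], [592.2000122070312, -127.80000305175781], [472.6000061035156, -125.0999984741211]])
```

View pics/fin.png

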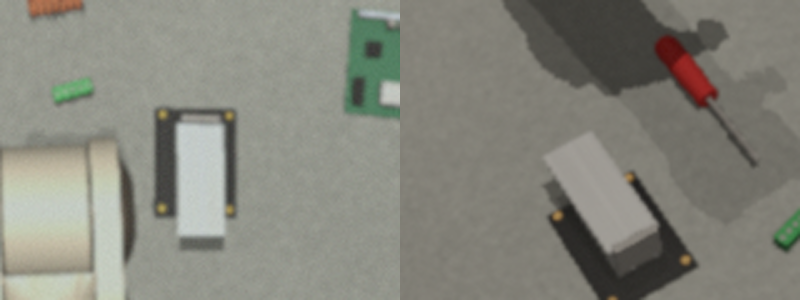

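The final picture shows the plate flat and straight along the saddle with its end against the stop. It is about 1 mm off centre and 0.3° off in yaw, the gripper is clear and nothing else has moved.

```bash
python3 -c "
from workcell import bot
print(bot.job_done())"
```

```text
the job is handed in; nothing more can be done
None
```

The plate lies flat and straight on the saddle with its end against the stop, about 1 mm off centre and 0.3° off in yaw; the gripper is clear and the job was handed in at about 28 s, with no verdict returned.

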